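# Lid the button cup, then draw the rule out from under the till

## Robot

A 6-joint arm with a two-finger parallel gripper is mounted at the origin on the work surface. World frame = base frame: x ahead of the robot, y to its left, z up, the work surface at z = 0. Lengths are in m, angles in rad, forces in N, time in s.
With the tool pointing down it reaches from about 0.425 to 0.925 m from the base axis. Payload 12.5 kg.
Tool frame: the origin (TCP) lies on the centre line of the jaws, within the pads' length; the fingertips stand 19 mm ahead of it and the grasp point (between the pads) is the TCP; z points along the fingers, y is the direction in which the jaws open and shut (so a half turn about z gives the same grasp; the last joint's range is limited). The gripper opens to 85 mm and grips with 20 to 120 N. Pads are 22 mm wide; open, the fingers measure 114 mm over their backs; the gripper's body (76 mm by 85 mm) begins 54 mm behind the grasp point. The pads swing forward as they close: fully open they stand 13 mm farther back than shut.
Start: joints at [1.236, 0.491, 1.559, -0, 1.092, -0.106], TCP at [0.142, 0.609, 0.25] pointing down, gripper open.
Joint ranges: [-3.1, 3.1], [-0.84, 2.19], [0.05, 2.79], [-1.13, 4.28], [0.06, 2.93], [-2.69, 2.69]. Speed limits (rad/s): [2.22, 2.22, 2.79, 3.14, 3.14, 3.14].

## Interface

Orientations are given as a unit quaternion [x, y, z, w].
In Python, from bench import robot, gripper_to, solve_ik, eyes gives the robot as it stands. The module is installed in compiled form; this text tells all that it offers. Calls block until the motion is done:
- robot.goto(position, orientation): joint-space move of the TCP to a pose.
- robot.move_linear(position, rotation=None, v=0.15): straight line of the TCP; rotation=None keeps the orientation; v is the mean speed in m/s.
- robot.move_j(angles): joint-space move.
- gripper_to(opening, grasp_force=None): finger opening in m; grasp_force is the grip in N (None keeps the last); returns when the fingers have stopped.
- robot.hold(seconds).
- solve_ik(position, orientation): joint angles nearest the present ones, or None.
- robot.state(): the state.
- eyes.grab_frame(name): name is "scene" or "top" or "wrist"; returns a dict with "image" (384x512x3 uint8, red, green, blue), "camera_matrix" (3x3 intrinsics, pixels), "extrinsics" (4x4, takes a point from world to camera coordinates). Camera axes: x right, y down, z forward; pixel columns grow to the right and rows downward; lengths in m; the calibration is good to about 2 mm. The wrist camera is an equidistant fisheye: a pixel r from the principal point sees the ray r / f radians off the axis. A picture is of the moment at which its call begins. There is no depth.
A pose or a line that the arm cannot do raises robot.Unreachable and nothing moves.
- robot.close_job(): hands the job in, once; it reports no verdict.
The state is a dict: "time_s": time; "q": joint angles; "qvel": joint speeds; "tau": joint torques, N m; "tcp_pos": TCP position; "tool_rot": TCP orientation; "wrist_force": force on the tool from outside, world axes, zero at the start; "moment": the same for the moment, N m; "gripper_width": finger opening in m.
Only numpy, scipy, OpenCV 4.12 (cv2) and the standard library are available. Lean on these libraries where they do the work, as an engineer would, in place of code of your own. Each camera call takes 0.05 s, during which the arm holds its last target.

## Task

The tailor's rule lies in the bottom of the sewing caddy with one end under the till shelf, on which the button cup stands open. First put the lid on the button cup so that it sits seated and level and no buttons can be raked out, and let go of it; then take the rule, tip its free end up and draw it out slantwise through the caddy's mouth, leaving the caddy and the other things on the table where they stand. Finish while still holding the rule in the gripper, quite still, the whole of it at least 4 cm above the level of the caddy's rim and touching nothing else, with the cup still lidded.

Things in the scene. Friction and masses are not known exactly. Their poses are not given: they have to be found in the camera images.
- caddy: Loose open wooden sewing caddy, 2.4 kg, 346 x 206 mm, rim 74 mm above the table, walls 8 mm, inner floor at 6 mm. Origin: centre of underside; x along its length from the till end to the open end. A fixed till shelf spans the width from x = -165 to -45 mm, underside at 54, top at 62 mm; 10 mm runners under it at |y| above 87 mm. The mouth left is 210 x 190 mm, too small for the rule lying flat.
- cup_rim (a point): Centre of the mouth, at rim height, of the round button cup (dark wood, 74 mm outside, 67 mm inside, 30 mm high) fixed on the till shelf: 92 mm above the table, at x = -108, y = 0 mm of the caddy. Axes as the caddy's.
- till_edge (a point): Middle of the lower edge of the till shelf that faces the mouth, 54 mm above the table, at x = -45, y = 0 mm of the caddy. Axes as the caddy's.
- lid_center (a point): Centre, half-way up its 37 mm, of the cup's loose lid (dark wood, about 70 g), standing on the table knob up. From below: spigot 62 mm wide, 5 mm deep, that drops into the cup; disc 82 mm wide, 8 mm thick, that rests on the rim; round knob 20 mm wide, 24 mm high. Seated, this point is 13.5 mm above the rim. z along its axis, up.
- rule_center (a point): Centre of the tailor's rule (light wood with brass ends, 300 mm long, 32 mm wide, 7 mm thick, about 60 g), lying flat on the caddy's floor about lengthwise in it. x along its length from the end under the till to the free end, y across its width, z up through its graduated face.
- rule_tail (a point): Middle of the rule's end that lies under the till (150 mm from its centre, half-way through its thickness). Axes as the rule's.
- rule_head (a point): Middle of the rule's free end, in the open part of the caddy. Axes as the rule's.
- shears: Bystander: tailor's shears lying on the table, about 240 x 95 mm, 16 mm high; origin on the table near the pivot, x towards the blade tips.
- thread_cone: Bystander: cone of thread standing on the table, 73 mm wide, 150 mm high; origin at the centre of its underside.
- spool: Bystander: wooden spool of thread standing on the table, 38 mm wide, 45 mm high; origin at the centre of its underside.
- button: Bystander: large dark button lying on the table, 38 mm wide, 8 mm high; origin at the centre of its underside.
Mind the look-alikes: they are no part of the job. Of the things like the part that bears lid_center, leave any that is white or yellow; of the rest the larger one is meant.

How it is judged:
On the way, in this order (a step that is already met when the one before it is completed fails the run):
1. the lid sits seated and level on the button cup and is let go (horizontal distance between lid_center and cup_rim below 0.005 m and z of lid_center in the frame of cup_rim between 0.0115 and 0.0155 m and angle between lid_center's own z axis and vertical below 0.06 rad and contact force between the fingers and lid below 0.1 N), for 0.2 s.
2. the rule stands slantwise in the mouth: free end above the rim, the other end still lower than the till shelf (z of rule_head in the frame of caddy above 0.076 m and z of rule_tail in the frame of caddy below 0.054 m and contact force between the fingers and rule above 0.5 N), for 0.1 s.
At the end, for the whole second after the job is handed in: The rule is held still in the fingers, both ends at least 114 mm above the table (40 mm above the rim), touching no caddy, lid or cone; the lid is let go, within 5 mm of the cup's centre, 2 mm of seated height and 0.06 rad of level; the caddy is within 30 mm of its start (all of step 1 and height (world z) of each of rule_head, rule_tail above 0.114 m and contact force between the fingers and rule above 0.5 N and contact force between rule and caddy below 0.1 N and contact force between rule and lid below 0.1 N and contact force between rule and thread_cone below 0.1 N and linear speed of rule below 0.03 m/s and distance of caddy from where it was at the start of the episode below 0.03 m); the arm keeps its last pose, push and grip.
It fails at once if the caddy is shoved more than 30 mm or tipped (distance of caddy from where it was at the start of the episode above 0.03 m or angle between caddy's own z axis and vertical above 0.12 rad).
It fails at once if a bystander (shears, thread cone, spool, button) is moved more than 30 mm (distance of any of shears, thread_cone, spool, button from where it was at the start of the episode above 0.03 m).
It also fails if it takes over 61 s, if anything falls off the work surface, if the arm or the gripper's body presses on something with over 40 N, if the wrist force passes 120 N, or if a joint passes its speed limit or range.

## Working session

There is one attempt and no reset: what is moved stays moved. The work goes in short steps, each a Python script; the robot and the scene stay as the last script left them, time stands still between calls to the robot, and variables do not carry over. Pictures are saved under pics/ and viewed, and the job is handed in when it is done.

```bash
mkdir -p pics
cat > h.py <<'E'
import numpy as np, cv2
from bench import robot, gripper_to, solve_ik, eyes
def grab(n,f):
    d=eyes.grab_frame(n); cv2.imwrite('pics/'+f,cv2.cvtColor(d['image'],cv2.COLOR_RGB2BGR)); np.savez('pics/'+f[:-4]+'.npz',**d); return d
def load(f): return dict(np.load('pics/'+f+'.npz'))
def unproj(d,u,v,z):
    K=d['camera_matrix'];T=d['extrinsics'];R=T[:3,:3];t=T[:3,3]
    r=R.T@np.linalg.solve(K,np.array([u,v,1.]));c=-R.T@t
    return c+r*(z-c[2])/r[2]
def proj(d,p):
    K=d['camera_matrix'];T=d['extrinsics'];c=T[:3,:3]@np.asarray(p,float)+T[:3,3];x=K@c;return x[:2]/x[2]
E
python3 - <<'E'
from h import *
for n in ['scene','top','wrist']:
    d=grab(n,n+'0.png'); T=d['extrinsics']; print(n,d['camera_matrix'].round(1).tolist(),(-T[:3,:3].T@T[:3,3]).round(3),T[:3,:3].round(2).tolist())
s=robot.state();print(s)
E
```

```text
scene [[400.4, 0.0, 253.8], [0.0, 400.4, 193.0], [0.0, 0.0, 1.0]] [1.153 0.105 1.102] [[-0.15, 0.99, -0.01], [0.84, 0.13, -0.53], [-0.53, -0.09, -0.85]]
top [[473.8, 0.0, 251.5], [0.0, 473.8, 193.0], [0.0, 0.0, 1.0]] [0.402 0.031 1.381] [[0.02, -1.0, -0.0], [-1.0, -0.02, -0.09], [0.09, 0.0, -1.0]]
wrist [[297.3, 0.0, 249.5], [0.0, 297.3, 195.1], [0.0, 0.0, 1.0]] [0.069 0.625 0.373] [[0.23, 0.97, -0.0], [0.93, -0.22, 0.29], [0.29, -0.07, -0.96]]
{'time_s': 0.15, 'q': array([ 1.23642087e+00,  4.91410045e-01,  1.55929516e+00, -4.04407082e-05,
        1.09170844e+00, -1.05610161e-01]), 'qvel': array([ 0.00252669, -0.00248772, -0.00112217,  0.00044465,  0.0008293 ,
       -0.00117391]), 'tau': array([ 1.70190047e-03, -6.18714738e+01, -2.61691493e+01, -1.00782549e-04,
        3.15664591e-03, -3.57859858e-05]), 'tcp_pos': array([0.14167931, 0.60858196, 0.24987377]), 'tool_rot': array([ 1.14124114e-01,  9.93466415e-01, -4.04517327e-04, -7.20717926e-05]), 'wrist_force': array([ 0.68057157, -1.15084521,  0.66492792]), 'moment': array([0.05282508, 0.00907201, 0.01371009]), 'gripper_width': 0.08521262725143466}
```

View pics/scene0.png

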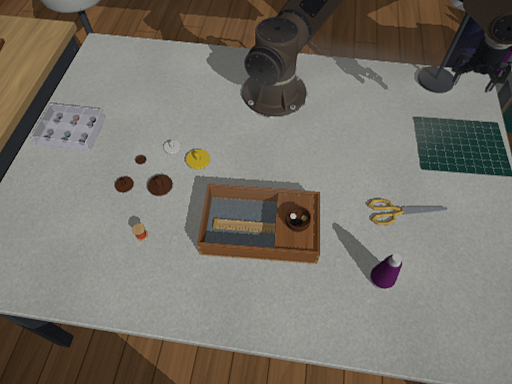

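View pics/top0.png

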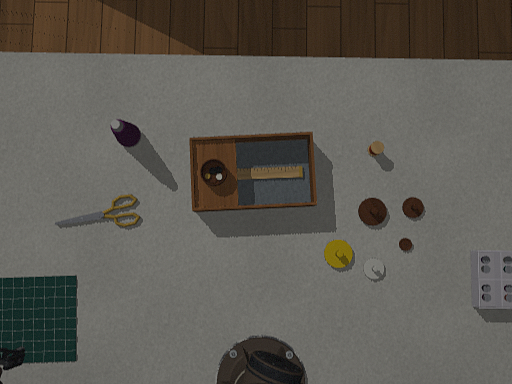

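Lid-like things in the top view: dark brown (372,211), a smaller brown one (413,208), yellow (339,254), white (374,269), and the small dark disc at (405,244), probably the button. The larger brown one at (372,211) fits the description. I'll confirm it in an enlarged crop.

Run:
```python
from h import *
d=load('top0')
i=cv2.cvtColor(d['image'],cv2.COLOR_RGB2BGR)
c=i[120:290,310:440]; cv2.imwrite('pics/c1.png',cv2.resize(c,None,fx=3.5,fy=3.5,interpolation=cv2.INTER_CUBIC))
c=i[120:220,180:325]; cv2.imwrite('pics/c2.png',cv2.convertScaleAbs(cv2.resize(c,None,fx=5,fy=5,interpolation=cv2.INTER_CUBIC),alpha=1.6))
d=load('scene0')
i=cv2.cvtColor(d['image'],cv2.COLOR_RGB2BGR)
c=i[170:270,190:330]; cv2.imwrite('pics/c3.png',cv2.convertScaleAbs(cv2.resize(c,None,fx=5,fy=5,interpolation=cv2.INTER_CUBIC),alpha=1.6))
```

```text
(no output)
```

View pics/c1.png

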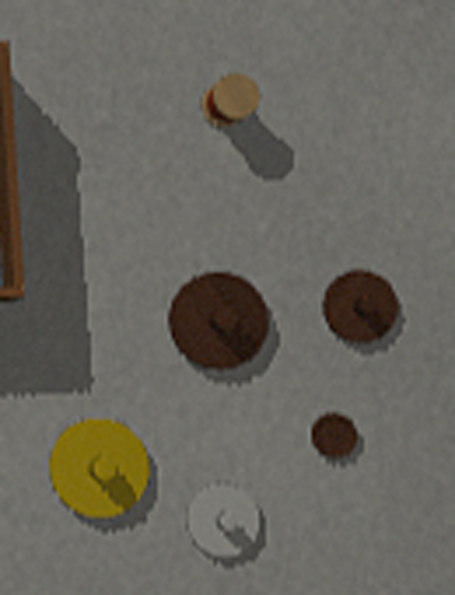

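View pics/c2.png

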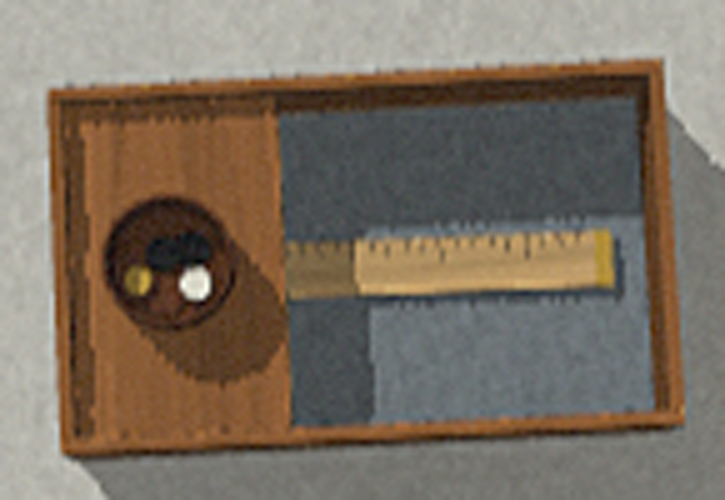

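View pics/c3.png

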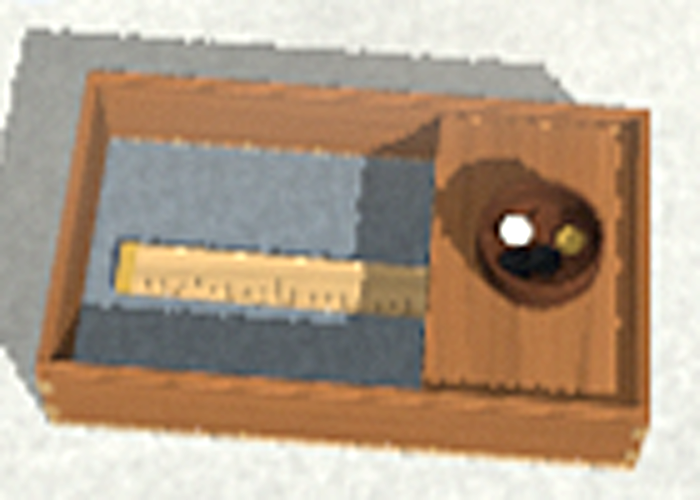

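Run:
```python
from h import *
d=load('top0');s=load('scene0')
def m(o,k,p): return np.array(o)+(np.array(p)+.5)/k-.5
for n,o,k,p,z in [('TL',(180,120),5,(50,90),.074),('TR',(180,120),5,(663,60),.074),('BR',(180,120),5,(684,422),.074),('BL',(180,120),5,(65,452),.074),('cup',(180,120),5,(170,263),.092),('head',(180,120),5,(613,258),.013),('rmid',(180,120),5,(287,270),.013),('lid',(310,120),3.5,(219,320),.013),('cone',(0,0),1,(116,125),.15),('spool',(310,120),3.5,(237,97),.045),('small',(310,120),3.5,(361,306),.013)]:
    print(n,unproj(d,*m(o,k,p),z).round(4))
print('scene')
for n,o,k,p,z in [('BRs TL',(190,170),5,(90,72),.074),('TR',(190,170),5,(648,112),.074),('BRr',(190,170),5,(640,430),.074),('BL',(190,170),5,(38,365),.074),('cup',(190,170),5,(540,240),.092),('head',(190,170),5,(117,268),.013),('rmid',(190,170),5,(425,288),.013)]:
    print(n,unproj(s,*m(o,k,p),z).round(4))
```

```text
TL [0.6788 0.2119 0.074 ]
TR [ 0.7021 -0.1316  0.074 ]
BR [ 0.4986 -0.1445  0.074 ]
BL [0.4758 0.1974 0.074 ]
cup [0.5797 0.1405 0.092 ]
head [ 0.5982 -0.1108  0.013 ]
rmid [0.5877 0.079  0.013 ]
lid [ 0.4856 -0.3141  0.013 ]
cone [0.693  0.3973 0.15  ]
spool [ 0.6663 -0.3217  0.045 ]
small [ 0.4993 -0.4314  0.013 ]
scene
BRs TL [ 0.5024 -0.1442  0.074 ]
TR [0.4803 0.1974 0.074 ]
BRr [0.6891 0.2068 0.074 ]
BL [ 0.7006 -0.131   0.074 ]
cup [0.5884 0.1403 0.092 ]
head [ 0.6027 -0.1118  0.013 ]
rmid [0.588  0.0769 0.013 ]
```

Crop confirms it: the brown disc at (372,211) is the larger of the dark-brown knobbed lids. Button is (405,244), without a knob. Now a wrist view above it.

```bash
cat >> h.py <<'E'
def qd(a): a=np.radians(a); return np.array([np.cos(a/2),np.sin(a/2),0,0])
def wproj(d,p):
    K=d['camera_matrix'];T=d['extrinsics'];c=T[:3,:3]@np.asarray(p,float)+T[:3,3]
    th=np.arctan2(np.hypot(c[0],c[1]),c[2]);ph=np.arctan2(c[1],c[0]);f=K[0,0]
    return np.array([K[0,2]+f*th*np.cos(ph),K[1,2]+f*th*np.sin(ph)])
def wunproj(d,u,v,z):
    K=d['camera_matrix'];T=d['extrinsics'];R=T[:3,:3];t=T[:3,3]
    a,b=u-K[0,2],v-K[1,2];r=np.hypot(a,b);th=r/K[0,0]
    ray=R.T@np.array([np.sin(th)*a/r,np.sin(th)*b/r,np.cos(th)]);c=-R.T@t
    return c+ray*(z-c[2])/ray[2]
E
python3 - <<'E'
from h import *
print(solve_ik([.4856,-.3141,.2],qd(90)),solve_ik([.4856,-.3141,.04],qd(0)),solve_ik([.582,.141,.2],qd(90)))
robot.goto([.4856,-.3141,.2],qd(90))
d=grab('wrist','wlid.png');s=robot.state();print(s['time_s'],s['tcp_pos'],s['q'])
i=cv2.imread('pics/wlid.png');cv2.imwrite('pics/wlid2.png',cv2.resize(i,None,fx=1.5,fy=1.5))
E
```

```text
[-6.88339307e-01  4.80734573e-01  1.73260413e+00 -4.44089210e-16
  9.28253953e-01 -6.88339307e-01] [-6.88339307e-01  7.09348872e-01  1.84359333e+00 -4.44089210e-16
  5.88650449e-01  8.82457020e-01] [ 1.27418300e-01  5.07601137e-01  1.68135018e+00 -4.44089210e-16
  9.52641338e-01  1.27418300e-01]
3.6333 [ 0.48591114 -0.31363945  0.20004487] [-6.87397314e-01  4.80667185e-01  1.73258383e+00  6.41026993e-05
  9.28254776e-01 -6.88295088e-01]
```

View pics/wlid2.png

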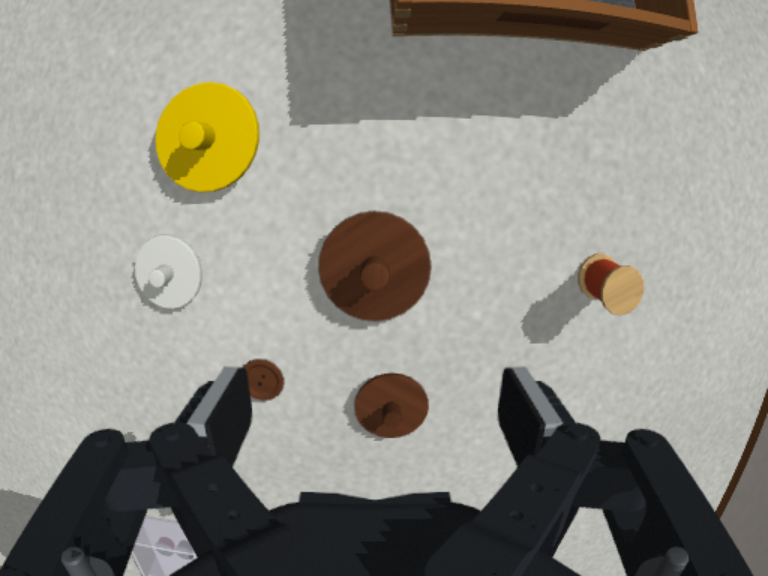

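The wrist view shows the large brown lid's knob top at (375,273) in the 1.5x picture. The smaller brown lid is at (391,405) and the button at (264,380).

Run:
```python
from h import *
d=load('wlid')
k=wunproj(d,375.5/1.5-.17,273/1.5-.17,.037);print(k, wunproj(d,374.5/1.5-.17,265.5/1.5-.17,.0125))
robot.goto([k[0],k[1],.075],qd(90))
gripper_to(.05,20)
robot.move_linear([k[0],k[1],.037],v=.1)
print(robot.state()['wrist_force'])
gripper_to(.0,20);s=robot.state();print(s['gripper_width'],s['wrist_force'])
gripper_to(.035,20)
robot.goto([k[0],k[1],.037],qd(0))
gripper_to(.0,20);s=robot.state();print(s['time_s'],s['gripper_width'],s['wrist_force'],s['tcp_pos'],s['q'])
grab('wrist','wg.png')
```

```text
[ 0.48631947 -0.31320117  0.037     ] [ 0.48568538 -0.31395728  0.0125    ]
[-0.02128435  1.27869647 -0.26952059]
0.018862341321766406 [-0.13931988  1.21050742  6.11062687]
7.525 0.019061264303503234 [-0.48456853 -0.0444488   2.20260612] [ 0.48632635 -0.31322225  0.03708877] [-6.86344635e-01  7.14172650e-01  1.84432182e+00 -5.30661910e-05
  5.82986773e-01  8.84168143e-01]
```

View pics/wg.png

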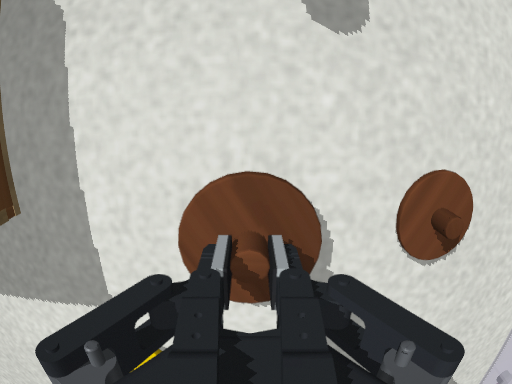

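Gripped on the knob at 19 mm, after a squeeze in each of two directions to centre it. Next: lift it and look at the cup from the side.

Run:
```python
from h import *
s=robot.state();p=s['tcp_pos']
gripper_to(.0,30)
robot.move_linear([p[0],p[1],.2],v=.2)
robot.goto([.485,.141,.2],qd(0))
robot.hold(.2)
d=grab('wrist','wcup.png');s=robot.state();print(s['time_s'],s['gripper_width'],s['tcp_pos'],s['wrist_force'])
grab('top','top1.png');grab('scene','scene1.png')
i=cv2.imread('pics/wcup.png');cv2.imwrite('pics/wcup2.png',cv2.resize(i,None,fx=1.5,fy=1.5))
for n,p in [('cup',[.583,.141,.092]),('lidc',[.485,.141,.2-.024])]: print(n,wproj(d,p)*1.5)
```

```text
10.675 0.018596247444902084 [0.48521644 0.14046693 0.19996322] [ 0.14370814 -0.00110583 -0.55241424]
cup [371.71316711 115.22576434]
lidc [371.08682911 369.50873042]
```

View pics/wcup2.png

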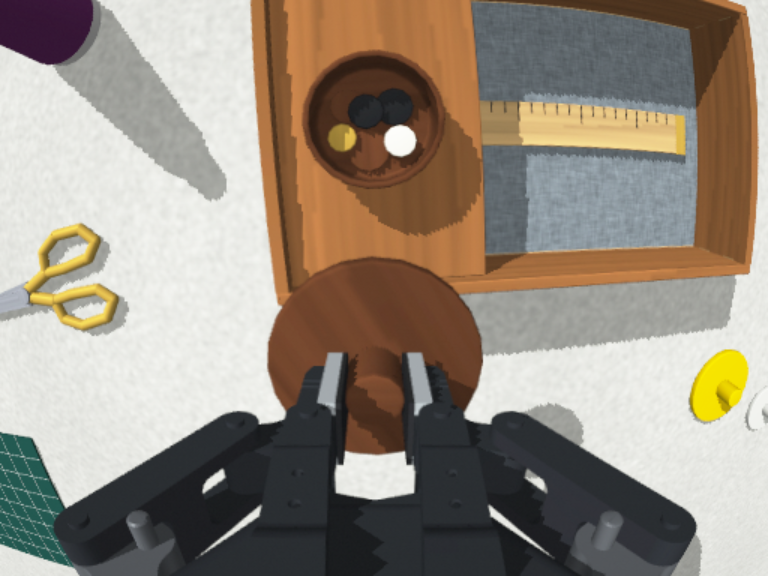

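Wrist picture: cup rim spans about x 303–442, y 50–187; the lid disc spans x 268–482, top edge at 257. The rule's free end is at (683,135). I'll fit projected circles to both.

Run:
```python
from h import *
i=cv2.imread('pics/wcup.png')
c=i[20:140,190:310];cv2.imwrite('pics/z1.png',cv2.resize(c,None,fx=5,fy=5,interpolation=cv2.INTER_CUBIC))
d=load('wcup')
from scipy.optimize import least_squares
t=np.linspace(0,2*np.pi,2000)
def ext(x,y,z,r):
    P=np.array([wproj(d,[x+r*np.cos(a),y+r*np.sin(a),z]) for a in t[::4]]);return P[:,0].min(),P[:,0].max(),P[:,1].min(),P[:,1].max()
def fit(E,z,r,use,x0):
    return least_squares(lambda p:[ext(p[0],p[1],z,p[2])[k]-E[k] for k in use],[*x0,r],x_scale=[.01,.01,.01],diff_step=1e-3).x
s=lambda v:(np.array(v)+.5)/1.5-.5
print('cup',fit(s([303,442,50,187]),.092,.037,[0,1,2,3],[.583,.141]))
print('lid',fit(s([267.5,482,257,0]),.176,.041,[0,1,2],[.485,.141]))
```

```text
cup [0.58193383 0.14075503 0.03580455]
lid [0.4873891  0.13973964 0.0397828 ]
```

View pics/z1.png

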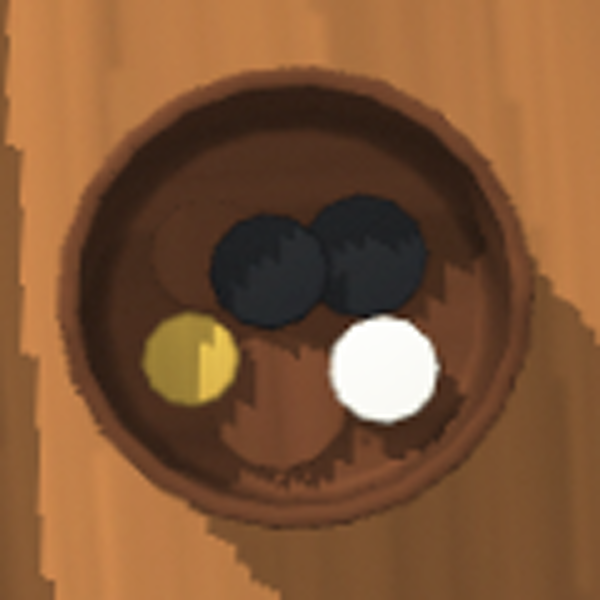

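Run:
```python
from h import *
d=load('wcup')
from scipy.optimize import least_squares
t=np.linspace(0,2*np.pi,400)
def ext(x,y,z,r):
    P=np.array([wproj(d,[x+r*np.cos(a),y+r*np.sin(a),z]) for a in t]);return P[:,0].min(),P[:,0].max(),P[:,1].min(),P[:,1].max()
E=np.array([201.6,295.6,33.0,125.2])
r=least_squares(lambda p:np.array(ext(p[0],p[1],p[2],.037))-E,[.582,.141,.092],diff_step=1e-3);print(r.x,r.fun)
c=np.array([.5825,.1412])
robot.goto([*c,.16],qd(0)); robot.move_linear([*c,.134],v=.1); robot.hold(.2)
f0=robot.state()['wrist_force'];print(f0)
for z in np.arange(.131,.1225,-.001):
    robot.move_linear([*c,z],v=.03);s=robot.state();f=s['wrist_force']-f0;print(round(z,4),s['tcp_pos'].round(4),f.round(2))
    if f[2]>5: break
print(s['time_s'])
grab('wrist','wp.png')
```

```text
[0.58220656 0.14043208 0.08714672] [-0.24587518  0.24551864  0.26212061 -0.24427851]
[-0.61982214 -0.28354429 -0.59017639]
0.131 [0.5824 0.1412 0.1309] [ 1.25 -0.63  0.51]
0.13 [0.5825 0.1412 0.1299] [ 1.3  -0.56  0.6 ]
0.129 [0.5825 0.1412 0.1289] [ 0.3   1.15 -0.57]
0.128 [0.5825 0.1412 0.1279] [ 0.83 -0.6   0.29]
0.127 [0.5825 0.1412 0.1269] [ 0.48  0.18 -0.17]
0.126 [0.5825 0.1412 0.1259] [1.05 0.18 0.33]
0.125 [0.5825 0.1412 0.1249] [ 1.23 -0.85 -0.45]
0.124 [0.5826 0.1412 0.1241] [0.37 0.94 2.06]
0.123 [0.5826 0.1412 0.1241] [-3.13 -1.14 11.97]
14.1333
```

View pics/wp.png

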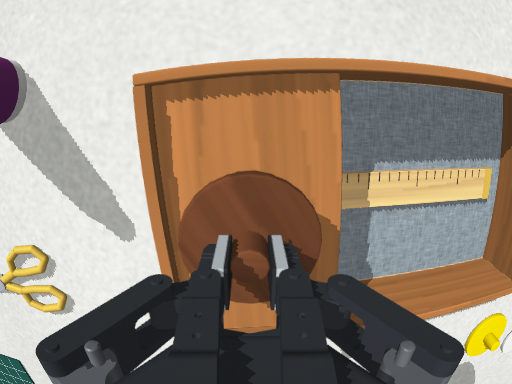

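The contact height of 0.124 m is exactly the seated height. I'll release, lift, and look.

Run:
```python
from h import *
c=np.array([.5825,.1412])
robot.move_linear([*c,.1242],v=.03)
gripper_to(.045,20)
robot.move_linear([*c,.20],v=.15)
robot.goto([.5825,.03,.2],qd(90)); robot.hold(.2)
d=grab('wrist','w2.png');grab('scene','s2.png');grab('top','t2.png')
s=robot.state();print(s['time_s'],s['tcp_pos'],s['gripper_width'])
i=cv2.imread('pics/w2.png');cv2.imwrite('pics/w22.png',cv2.resize(i,None,fx=1.5,fy=1.5))
i=cv2.imread('pics/s2.png')[150:280,180:340];cv2.imwrite('pics/s22.png',cv2.resize(i,None,fx=4,fy=4,interpolation=cv2.INTER_CUBIC))
```

```text
17.3667 [0.58249227 0.03012361 0.20002154] 0.045241975038517714
```

View pics/w22.png

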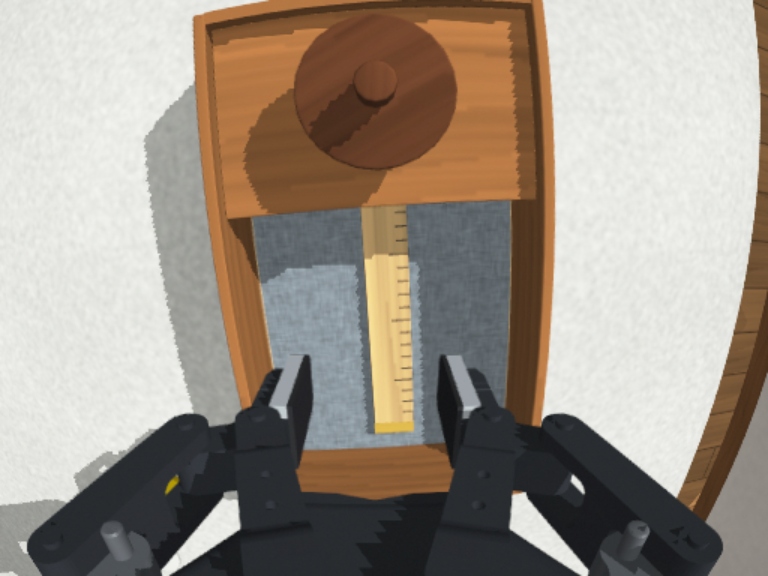

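View pics/s22.png

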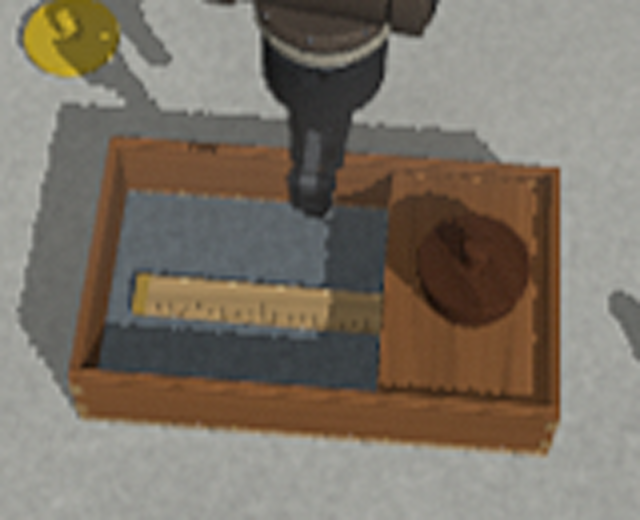

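The lid looks seated and level. In the wrist picture, the rule's head end is at (375,432)–(413,431) and it enters under the till at (362,208)–(408,206).

Run:
```python
from h import *
d=load('w2')
f=lambda u,v,z:wunproj(d,(u+.5)/1.5-.5,(v+.5)/1.5-.5,z)
for n,a in dict(hl=(376,432,.013),hr=(413,431,.013),tl=(362,208,.013),tr=(408,206,.013),tillL=(229,218,.062),tillR=(536,199,.062),knob=(376,82,.124)).items(): print(n,f(*a).round(4))
```

```text
hl [ 0.5834 -0.1117  0.013 ]
hr [ 0.6143 -0.111   0.013 ]
tl [0.5736 0.0712 0.013 ]
tr [0.6056 0.0727 0.013 ]
tillL [0.4937 0.0722 0.062 ]
tillR [0.6806 0.0842 0.062 ]
knob [0.5828 0.1397 0.124 ]
```

```bash
cat > rule.py <<'E'
from h import *
from scipy.spatial.transform import Rotation as Rn
e=np.array([.0506,-.9987,0]);w=np.cross(e,[0,0,1]);tail=np.array([.584,.188,.006])
Q0=qd(92.9);S=.203
def pose(phi,L,up,z0):   # phi deg about tail bottom, L along axis
    R=Rn.from_rotvec(np.radians(phi)*w)
    g=tail+R.apply(e*S+np.array([0,0,z0-.006]))+R.apply(e)*L+np.array([0,0,up])
    return g,(R*Rn.from_quat(Q0)).as_quat()
E
python3 - <<'E'
from rule import *
for a in [(0,0,0,.1),(0,0,0,.025),(8,0,.001,.025),(16.5,0,.001,.025),(16.5,.08,.001,.025),(16.5,.16,.001,.025),(16.5,.16,.13,.025)]:
    p,q=pose(*a);k=solve_ik(p,q);print(p.round(3),None if k is None else k.round(2))
gripper_to(.042,20)
p,_=pose(0,0,0,.025);g=p[:2]
robot.goto([*g,.1],Q0);robot.move_linear([*g,.034],v=.1);robot.hold(.2)
f0=robot.state()['wrist_force']
for z in np.arange(.032,.0195,-.001):
    robot.move_linear([*g,z],v=.03);s=robot.state();f=s['wrist_force']-f0;print(round(z,4),s['tcp_pos'][2].round(4),f.round(1))
    if f[2]>4: break
print(s['time_s'],s['gripper_width'])
grab('wrist','w3.png')
E
```

```text
[ 0.594 -0.015  0.1  ] [-0.14  0.63  1.77 -0.    0.74 -0.19]
[ 0.594 -0.015  0.025] [-0.14  0.75  1.81 -0.    0.59 -0.19]
[ 0.594 -0.01   0.054] [-0.07  0.7   1.8  -0.24  0.63  0.07]
[ 0.594 -0.001  0.083] [ 0.    0.67  1.79 -0.45  0.72  0.29]
[ 0.597 -0.078  0.106] [-0.13  0.64  1.78 -0.44  0.72  0.15]
[ 0.601 -0.154  0.128] [-0.25  0.62  1.74 -0.41  0.74 -0.01]
[ 0.601 -0.154  0.257] [-0.25  0.46  1.62 -0.33  1.   -0.13]
0.032 0.032 [-1.6 -0.4  1.2]
0.031 0.0309 [-0.1 -0.7  1.1]
0.03 0.0299 [-1.4 -0.5  1.2]
0.029 0.0289 [-1.5  0.2  0.6]
0.028 0.0279 [-0.2 -0.6  1. ]
0.027 0.0269 [ 0.1 -0.6  0.4]
0.026 0.0259 [-1.1 -0.5  0.8]
0.025 0.0249 [-1.7 -0.5  0.8]
0.024 0.0239 [-0.4 -1.5  1. ]
0.023 0.0233 [-1.7 -0.5  6.3]
21.6083 0.0419625646652155
```

View pics/w3.png

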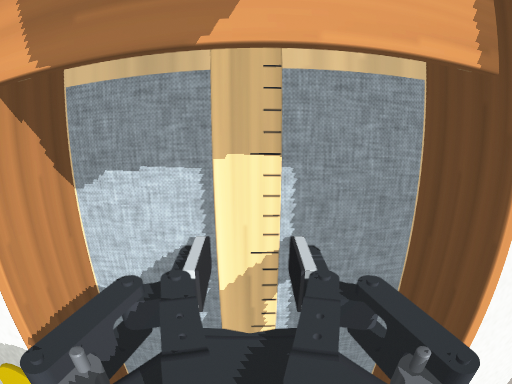

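The rule lies centred between the fingers, and the tips touch the floor at TCP z of about 0.0235. I'll back off, grip, then tilt.

Run:
```python
from rule import *
p,_=pose(0,0,0,.025);g=p[:2];z0=.0252
robot.move_linear([*g,z0],v=.03)
gripper_to(0,60);s=robot.state();print(s['gripper_width'],s['wrist_force'])
for phi in [3,6,9]:
    p,q=pose(phi,0,.001,z0);robot.move_linear(p,q,v=.06);s=robot.state();print(phi,s['wrist_force'].round(1),s['gripper_width'])
print(s['time_s'])
grab('wrist','w4.png');grab('scene','s4.png')
i=cv2.imread('pics/s4.png')[150:280,180:340];cv2.imwrite('pics/s44.png',cv2.resize(i,None,fx=4,fy=4,interpolation=cv2.INTER_CUBIC))
```

```text
0.030091916249061636 [-1.34152123 -0.53570225  5.10873503]
3 [ 0.6  0.3 -1. ] 0.029537889050754277
6 [ 0.3 -0.3 -0.5] 0.029777847964536443
9 [-0.  -0.2 -0.3] 0.02976306943544989
23.1583
```

View pics/s44.png

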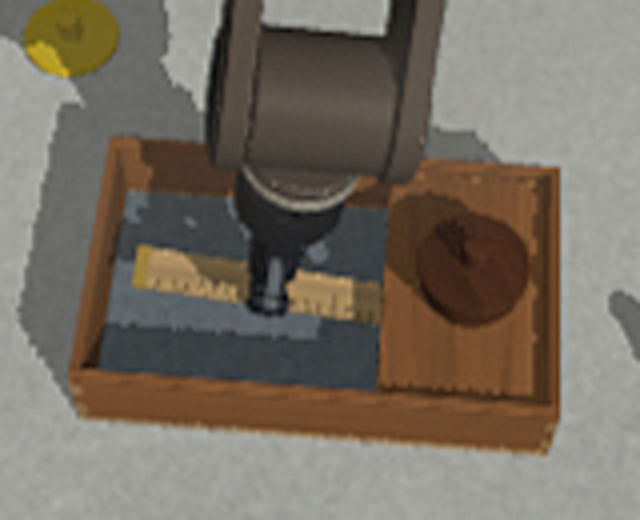

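View pics/w4.png

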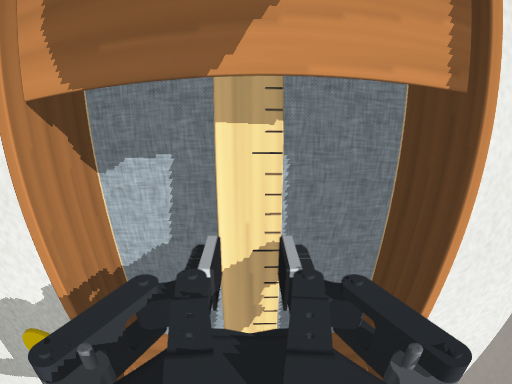

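The rule tips with the fingers and the forces are low. I'll continue to 16.5°, then check.

Run:
```python
from rule import *
z0=.0252
for phi in [11,13,15,16.5]:
    p,q=pose(phi,0,.001,z0);robot.move_linear(p,q,v=.06);s=robot.state();print(phi,s['wrist_force'].round(1),s['gripper_width'])
robot.hold(.3);s=robot.state();print(s['time_s'])
d=grab('wrist','w5.png');e_=grab('scene','s5.png')
R=Rn.from_rotvec(np.radians(16.5)*w)
c=[tail+[0,0,.001]+R.apply(e*.3+np.array([sx*.016,0,.007])) for sx in(-1,1)];print('head',c)
i=cv2.imread('pics/s5.png')
for p in c: u=proj(e_,p);cv2.circle(i,tuple(int(round(x)) for x in u),1,(0,0,255),-1)
i=i[150:280,180:340];cv2.imwrite('pics/s55.png',cv2.resize(i,None,fx=4,fy=4,interpolation=cv2.INTER_CUBIC))
```

```text
11 [-0.1  0.1 -0.5] 0.029326633660985105
13 [-0.8  0.8 -0.1] 0.029909335695792287
15 [ 0.6  0.2 -0.7] 0.030036130305278404
16.5 [-0.   0.1 -0. ] 0.030135187439541408
24.6083
head [array([ 0.582456  , -0.09732022,  0.09868322]), array([ 0.61445262, -0.09725363,  0.0991431 ])]
```

View pics/s55.png

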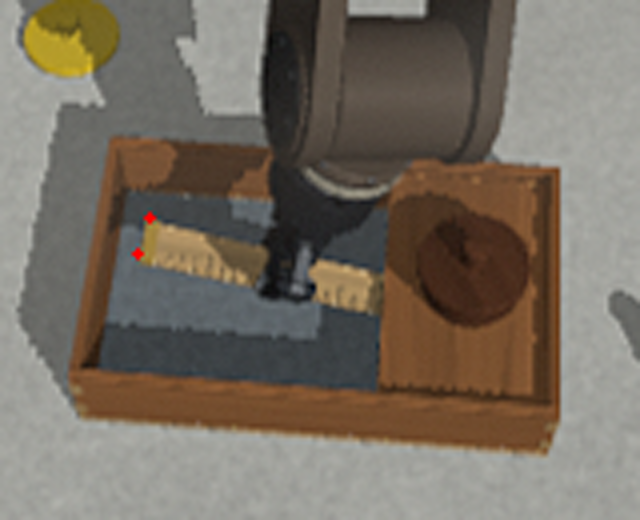

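View pics/w5.png

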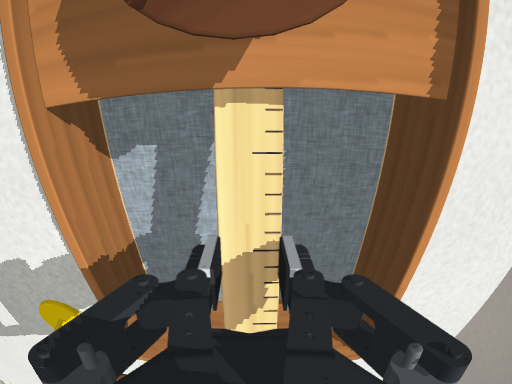

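The head is near the predicted spot, so about 0.09 m high, and the forces are about 0. Draw it out along its axis, then lift.

Run:
```python
from rule import *
z0=.0252
for L in [.04,.08,.12,.17]:
    p,q=pose(16.5,L,.001,z0);robot.move_linear(p,q,v=.08);s=robot.state();print(L,s['wrist_force'].round(1),s['gripper_width'].round(4))
for up in [.08,.16]:
    p,q=pose(16.5,.17,up,z0);robot.move_linear(p,q,v=.12);s=robot.state();print(up,s['wrist_force'].round(1),s['tcp_pos'])
robot.hold(.5);s=robot.state();print(s['time_s'],s['gripper_width'],abs(s['qvel']).max())
grab('wrist','w6.png');d=grab('scene','s6.png');t=grab('top','t6.png')
R=Rn.from_rotvec(np.radians(16.5)*w)
for n,dd in (('s6',d),('t6',t)):
    i=cv2.imread(f'pics/{n}.png')
    for x in (0,.3):
        P=tail+[0,0,.16]+R.apply(e*(x+.17)+np.array([0,0,.0035]));u=proj(dd,P);print(n,x,P,u)
        cv2.circle(i,tuple(int(round(v)) for v in u),2,(0,0,255),-1)
    cv2.imwrite(f'pics/{n}m.png',cv2.resize(i,None,fx=1.5,fy=1.5))
```

```text
Traceback (most recent call last):
AttributeError: 'float' object has no attribute 'round'
```

The script stopped on a print error after the first 4 cm, so I'll carry on from there.

Run:
```python
from rule import *
z0=.0252
for L in [.08,.12,.17]:
    p,q=pose(16.5,L,.001,z0);robot.move_linear(p,q,v=.08);s=robot.state();print(L,s['wrist_force'].round(1),s['gripper_width'])
for up in [.08,.16]:
    p,q=pose(16.5,.17,up,z0);robot.move_linear(p,q,v=.12);s=robot.state();print(up,s['wrist_force'].round(1),s['tcp_pos'])
robot.hold(.5);s=robot.state();print(s['time_s'],s['gripper_width'],abs(s['qvel']).max())
grab('wrist','w6.png');d=grab('scene','s6.png');t=grab('top','t6.png')
R=Rn.from_rotvec(np.radians(16.5)*w)
for n,dd in (('s6',d),('t6',t)):
    i=cv2.imread(f'pics/{n}.png')
    for x in (0,.3):
        P=tail+[0,0,.16]+R.apply(e*(x+.17)+np.array([0,0,.0035]));u=proj(dd,P);print(n,x,P,u)
        cv2.circle(i,tuple(int(round(v)) for v in u),2,(0,0,255),-1)
    cv2.imwrite(f'pics/{n}m.png',cv2.resize(i,None,fx=1.5,fy=1.5))
```

```text
0.08 [ 0.2 -0.6 -1.4] 0.02976392589683421
0.12 [-0.4  0.4 -1. ] 0.0297180121990144
0.17 [-0.5 -0.4 -1.1] 0.02948836022999933
0.08 [-0.7  1.3 -0.1] [ 0.60150736 -0.16353962  0.2096863 ]
0.16 [-0.5 -0.4 -0.2] [ 0.60154276 -0.16365196  0.28947714]
29.5583 0.029718330442235607 0.0018557238482071149
s6 0 [0.59219748 0.02620504 0.21763668] [258.25920115 190.09631474]
s6 0.3 [ 0.60675239 -0.2610674   0.30283809] [143.19609588 161.95547415]
t6 0 [0.59219748 0.02620504 0.21763668] [255.65104524 161.04176384]
t6 0.3 [ 0.60675239 -0.2610674   0.30283809] [380.62815547 151.05226371]
```

View pics/s6m.png

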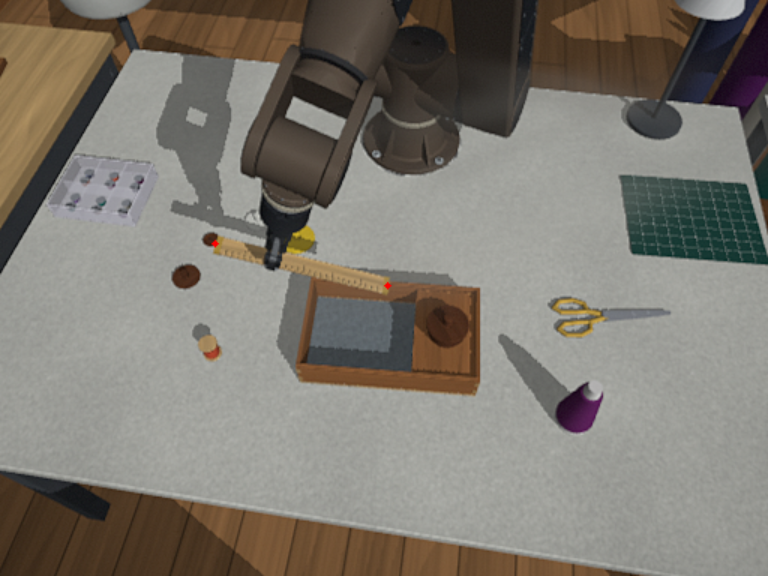

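View pics/t6m.png

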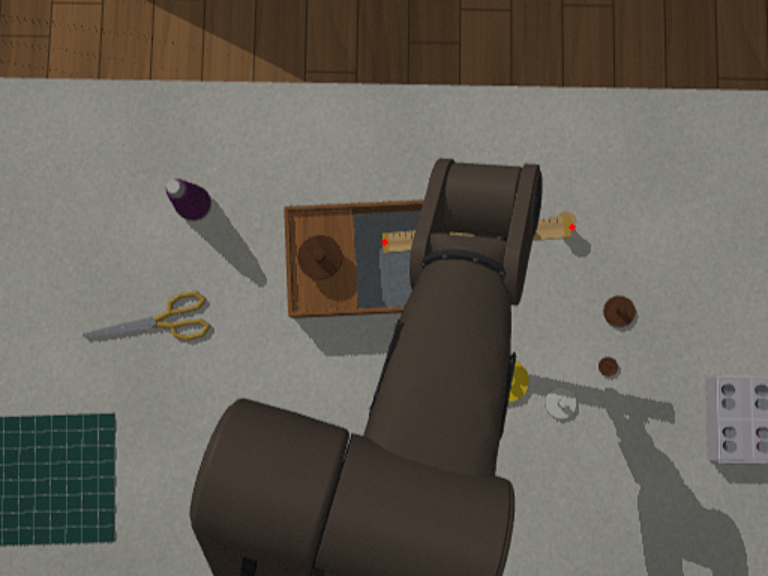

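View pics/w6.png

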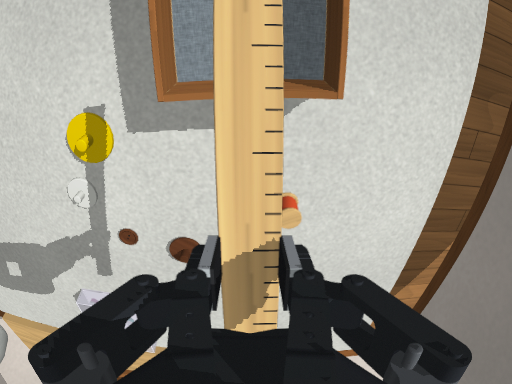

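The rule is held clear of everything, and the predicted ends (red dots) match it at about z 0.21 and 0.30. The lid and caddy are unmoved: caddy corner (286,207)/1.5 in the top view against (190,138) at the start. Handing in.

Run:
```python
from h import *
a=load('top0')['image'];b=load('t6')['image']
print('caddy shift px',cv2.phaseCorrelate(np.float32(cv2.cvtColor(a[125:215,185:235],7)),np.float32(cv2.cvtColor(b[125:215,185:235],7))))
robot.hold(.5);s=robot.state();print(s['time_s'],s['gripper_width'],abs(s['qvel']).max());robot.close_job()
```

```text
caddy shift px ((-0.043768829626834815, -0.21544655161872583), 0.48614866235521104)
30.2083 0.02964230963193066 0.0010056272169604193
the job is handed in; nothing more can be done
```

The job is done and handed in at about 30 s of the 61 s allowed; no verdict came back.

- **Lid:** I took the larger dark-brown lid and squeezed its knob in two directions to centre it. I lowered it onto the cup until contact at TCP z = 0.124 m, which is the seated height, and let go. In the pictures it looked level, and it was still on the cup at the end.
- **Rule:** I gripped it across its width in the mouth, tipped it 16.5° about its tail (head about 0.09 m up) and drew it out along its own axis. I then lifted it clear, with no sign of jamming.
- **Last checks:** The rule's ends are at about z = 0.22 m and 0.30 m, and both lined up with my prediction in two camera views. It is touching nothing and is still firmly held, with joint speeds of about 0.001 rad/s. The caddy had shifted less than 0.3 px (under 1 mm), and no bystander looked moved.

**Disagreements:**
- The scene camera read a few millimetres off the top and wrist views (up to 9 mm on the cup), so I relied on the wrist camera and touch.
- The gripper showed about 30 mm on the 32 mm rule, though it held without slipping.
- A print error stopped one script partway through the draw; I resumed it with no effect on the scene.

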